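Catch the stone chips in the dish and put them on the balance

TASK

Take the cream dish by its handle, hold it up under the lip of the sample chute and gently raise its rim against the orange bar, so that the gate lifts and all five stone chips slide off into the held dish. Then lower it so the gate drops fully shut, set the dish with its chips gently down in the middle of the balance pan, upright, and let go. Do not strain the chute or the balance (keep below about 15 N), and leave the other things on the bench where they are.

Things in the scene. Friction and masses are not known exactly. Their poses are not given: they have to be found in the camera images.
- dish: cream porcelain casserole, 0.22 kg: round open dish, 116 mm across the rim, 88 mm across the base, 50 mm high, wall 4 mm, floor 5 mm, with a straight handle along its -x, from 56 to 144 mm from the dish centre, 14 mm wide (y), 20 mm tall (22 to 42 mm above the underside). Origin: centre of the underside, z up. Starts on the bench on one side of the chute.
- handle (a point): the point of the dish's handle to grip: middle of its cross-section, 105 mm from the dish centre along the dish's -x, 32 mm above the dish's underside; axes as the dish's (fingers close along y)
- chute: fixed steel chute on a grey stand. Origin on the bench below the middle of the lip; +x points back up the chute (away from the robot at yaw 0). Its smooth floor falls at 35 deg towards -x to the lip; channel 36 mm wide, 175 mm long, open on top. An orange gate plate before the lip slides up in guides 74 mm wide, 302 mm high. Free below and before the lip; the foot begins 50 mm behind it.
- lip (a point): middle of the chute's lower edge, 190 mm above the bench; axes as the chute's. When the gate is open, chips drop off here towards the chute's -x and cross a level 25 mm lower between 0 and 50 mm in front of the lip.
- gate (a joint): lift of the orange gate in m: 0 shut (chips held back), stop at 0.045. Chips pass freely from about 0.035. It weighs 0.15 kg, moves up with about 2 N on its bar, and drops shut by itself when let go.
- bar (a point): middle of the underside of the orange lift bar, which hangs from the gate below the chute and moves with it: 120 mm long across the chute (y), 10 x 10 mm, centred 8 mm behind the lip (chute +x), underside 128 mm above the bench when shut. The dish's rim lifts it from below; with the dish centre 30 mm in front of the lip the rim meets the bar and the mouth catches the chips.
- balance: fixed white bench balance 200 x 180 mm, housing top 54 mm high, display on its -x face. Origin: centre of its underside, +x away from the display. On the other side of the chute from the dish.
- pan_top (a point): centre of the upper face of the balance's round steel pan, 136 mm across, 70 mm above the bench; z up
- pan (a joint): how far the pan is pressed down, m: 0 free, stop at 0.008; sprung, about 1 N per mm
- sieve: small round steel sieve pan, 92 mm across, 48 mm high, standing on the bench; origin at the centre of its underside; to be left alone
- petri: closed teal petri dish, 80 mm across, 18 mm high, on the bench in front of the robot; origin at the centre of its underside; to be left alone
- jar: amber specimen jar with a blue cap, 44 mm across, 60 mm high, standing on the bench; origin at the centre of its underside; to be left alone
- chip0: tan stone chip, 22 x 18 x 15 mm, 18 g, lying in the chute behind the gate; origin at its centre
- chip1: brown stone chip, 20 x 18 x 16 mm, 18 g, lying in the chute behind the gate; origin at its centre
- chip2: light tan stone chip, 22 x 17 x 14 mm, 18 g, lying in the chute behind the gate; origin at its centre
- chip3: dark brown stone chip, 19 x 18 x 15 mm, 18 g, lying in the chute behind the gate; origin at its centre
- chip4: red-brown stone chip, 21 x 16 x 15 mm, 18 g, lying in the chute behind the gate; origin at its centre
Things that resemble listed ones, but are neither listed nor needed, are in the scene too. Leave any blue or red look-alike of the dish alone.

How it is judged (in metres and radians):
On the way, in this order (a step that is already met when the one before it is completed fails the run):
1. the dish is held up under the chute's lip (its centre within 65 mm of the lip seen from above, its underside over 50 mm above the bench) (horizontal distance between dish and lip below 0.065 m and height (world z) of dish above 0.05 m), for 0.1 s.
2. all five chips are in the dish while it is still held up under the lip (all of step 1 and horizontal distance between each of chip0, chip1, chip2, chip3, chip4 and dish below 0.054 m and z of chip0 in the frame of dish between 0.004 and 0.05 m and z of chip1 in the frame of dish between 0.004 and 0.05 m and z of chip2 in the frame of dish between 0.004 and 0.05 m and z of chip3 in the frame of dish between 0.004 and 0.05 m and z of chip4 in the frame of dish between 0.004 and 0.05 m), for 0.2 s.
At the end, for the whole second after the job is handed in: All five chips lie in the dish; the dish stands upright (within 0.08 rad) and at rest on the balance pan, its centre within 25 mm of the pan's centre, released; the gate is shut (below 6 mm) (horizontal distance between each of chip0, chip1, chip2, chip3, chip4 and dish below 0.054 m and z of chip0 in the frame of dish between 0.004 and 0.05 m and z of chip1 in the frame of dish between 0.004 and 0.05 m and z of chip2 in the frame of dish between 0.004 and 0.05 m and z of chip3 in the frame of dish between 0.004 and 0.05 m and z of chip4 in the frame of dish between 0.004 and 0.05 m and horizontal distance between dish and pan_top below 0.025 m and z of dish in the frame of pan_top between -0.006 and 0.006 m and contact force between dish and balance above 1 N and angle between dish's own z axis and vertical below 0.08 rad and linear speed of dish below 0.03 m/s and value of joint gate below 0.006 m); the robot touches nothing.
It fails at once if the chute or its gate is pressed by the dish or the robot with more than 15 N (contact force between any of dish, the arm, the fingers and chute above 15 N).
It fails at once if the balance or its pan is pressed by the dish or the robot with more than 15 N (contact force between any of dish, the arm, the fingers and balance above 15 N).
It fails at once if the sieve is knocked or moved (over 25 mm) (distance of sieve from where it was at the start of the episode above 0.025 m).
It fails at once if the petri is knocked or moved (over 25 mm) (distance of petri from where it was at the start of the episode above 0.025 m).
It fails at once if the jar is knocked or moved (over 25 mm) (distance of jar from where it was at the start of the episode above 0.025 m).
It also fails if it takes over 64 s, if anything falls off the work surface, if the arm or the gripper's body presses on something with over 40 N, if the wrist force passes 120 N, or if a joint passes its speed limit or range.

ROBOT

A 6-joint arm with a two-finger parallel gripper is mounted at the origin on the work surface. World frame = base frame: x ahead of the robot, y to its left, z up, the work surface at z = 0. Lengths are in m, angles in degrees, forces in N, time in s.
With the tool pointing down it reaches from about 0.35 to 0.875 m from the base axis. Payload 4.2 kg.
Tool frame: the origin (TCP) lies on the centre line of the jaws, within the pads' length; the fingertips stand tip_reach ahead of it and the grasp point (between the pads) is the TCP (tip_reach is the distance from the TCP to the fingertips, in m); z points along the fingers, y is the line along which they close (so a half turn about z gives the same grasp; the last joint's range is limited). The gripper opens to 87 mm and grips with 3 to 60 N. Pads are 19 mm wide; open, the fingers measure 117 mm over their backs; the gripper's body (75 mm by 190 mm) begins 51 mm behind the grasp point.
Start: joints at [89.931, 22.042, 0.453, 0, -68.411, -14.817], TCP at [0.161, 0.604, 0.242] pointing down, gripper open.
Joint ranges: [-179.83, 179.83], [-69.29, 118.12], [-61.27, 80.66], [-181.25, 117.63], [-171.15, -9.14], [-177.46, 177.46]. Speed limits (degrees/s): [159.86, 159.86, 180, 180, 180, 180].

INTERFACE

Orientations are given as a 3x3 rotation matrix whose columns are the frame's x, y, z axes.
In Python, from station import sense, capture, finish_job, tip_reach gives the robot as it stands.
- The arm moves only by the tool arm_command, never from a script. Its argument "deltas" is a list of rows, each a list of 7 numbers: the turn, a rotation vector about the tool's x, y, z in rad, then the shift along the tool's x, y, z in cm, then the closure, from -1 (fully open) to 1 (shut), so that 0 is half open. In form: [[rx, ry, rz, dx, dy, dz, hand], ...]. A call has 1 to 8 rows; each row is the pose to reach, as a shift and turn from the pose commanded when the call began, along the tool's axes at that moment; what a row does not reach only later rows make up. A row lasts 1/12 s, in which the tool goes at most 41.7 mm and 7.16 degrees, less where a joint would pass 70% of its speed; a pose out of reach is approached as far as the arm can. A call with a gripper value outside its range is refused whole. The fingers move at their own pace and stop on an object; the grip force is fixed at half the most. Time passes only in rows, so rows that repeat a pose let the fingers close. It gives the time, the measured TCP pose, the force, the opening and the grip force at its end, in the units of the state.
- sense(): the state, without advancing time (a new reading comes with each control period).
- capture(name): name is "side" or "top"; returns a dict with "pixels" (400x640x3 uint8, blue, green, red), "fovy" (degrees; the focal length in pixels is half the picture's height over the tangent of half this angle, whatever the lens; pixels are square), "cx", "cy" (the principal point, pixels), "rvec" (rotation vector, rad) and "tvec" (3), from world to camera coordinates, as OpenCV has them. Camera axes: x right, y down, z forward; pixel columns grow to the right and rows downward; lengths in m; the calibration is good to about 2 mm. A picture is of the moment at which its call begins. There is no depth.
- finish_job(): hands the job in; it is judged then, once.
The state is a dict: "time_s": time; "joints": joint angles; "joint_velocities": joint speeds; "effort": joint torques, N m; "tcp_pos": TCP position; "ee_rot": TCP orientation; "wrist_force": force on the tool from outside, world axes, zero at the start; "moment": the same for the moment, N m; "gripper_width": opening from 0.0 (shut) to 1.0 (fully open); "gripper_force": force on a finger pad.
Only numpy, scipy, OpenCV 4.12 (cv2) and the standard library are available. Lean on these libraries where they do the work, as an engineer would, in place of code of your own. Each camera call takes 0.05 s, during which the arm holds its last target. There are 200 camera calls.

## Working session

There is one attempt and no reset: what is moved stays moved. The work goes in short steps, Python scripts to look and compute and a tool call to move; the robot and the scene stay as the last step left them, time stands still between calls to the robot, and variables do not carry over. Pictures are saved under pics/ and viewed, at most 10 in all, crops included, and the job is handed in when it is done.

Besides the shell and the picture viewer there is one more tool, called after "Request:" by a JSON object that holds its "method" and its "body". arm_command: Moves the arm, as the interface text tells. Its arguments: {"type":"object","properties":{"deltas":{"type":"array"}},"required":["deltas"]}

```bash
mkdir -p pics; cat > h.py <<'E'
import numpy as np, cv2
from station import *
def cam(n):
    c=capture(n); h,w=c["pixels"].shape[:2]
    f=h/2/np.tan(np.radians(c["fovy"])/2)
    K=np.array([[f,0,c["cx"]],[0,f,c["cy"]],[0,0,1]])
    R=cv2.Rodrigues(np.array(c["rvec"],float))[0]; t=np.array(c["tvec"],float).ravel()
    return c["pixels"],K,R,t
def ray(c,u,v):
    _,K,R,t=c
    return -R.T@t, R.T@np.linalg.inv(K)@np.array([u,v,1.])
def onz(c,u,v,z):
    o,d=ray(c,u,v); return o+d*(z-o[2])/d[2]
def proj(c,p):
    _,K,R,t=c; q=K@(R@np.array(p)+t); return q[:2]/q[2]
E
python3 - <<'E'
from h import *
for n in("top","side"):
    c=cam(n); cv2.imwrite(f"pics/{n}0.png",c[0]); print(n,-c[2].T@c[3],c[2][2],c[1][0,0])
print(sense(),tip_reach)
E
```

```text
top [0.38665206 0.09342867 1.18451022] [ 8.89584687e-02  7.75142342e-04 -9.96035035e-01] 390.69190751507216
side [-0.07976319 -0.68745523  1.33345983] [ 0.38199836  0.52048004 -0.76366078] 513.54027630125
{'time_s': 0.1, 'joints': array([ 8.99326977e+01,  2.20858264e+01,  3.88192844e-01, -2.27482223e-02,
       -6.84118581e+01, -1.48149047e+01]), 'joint_velocities': array([ 0.03298277, -0.09927692,  0.11643652,  0.02584973,  0.09529489,
        0.00967814]), 'effort': array([-1.16214815e-04, -3.91687882e+01,  1.87933856e+01,  4.23182711e+00,
        1.34491277e-02, -7.21362426e-05]), 'tcp_pos': array([0.16040293, 0.60355338, 0.24058518]), 'ee_rot': array([[ 9.66418290e-01, -2.56973834e-01, -3.71425119e-04],
       [-2.56974069e-01, -9.66416410e-01, -1.91052580e-03],
       [ 1.32003810e-04,  1.94181370e-03, -9.99998106e-01]]), 'wrist_force': array([-0.17640354, -1.12334782,  0.16589102]), 'moment': array([ 0.00504263, -0.00401472, -0.00624831]), 'gripper_force': 0.0, 'gripper_width': 1.0017337650397864} 0.019
```

View pics/top0.png

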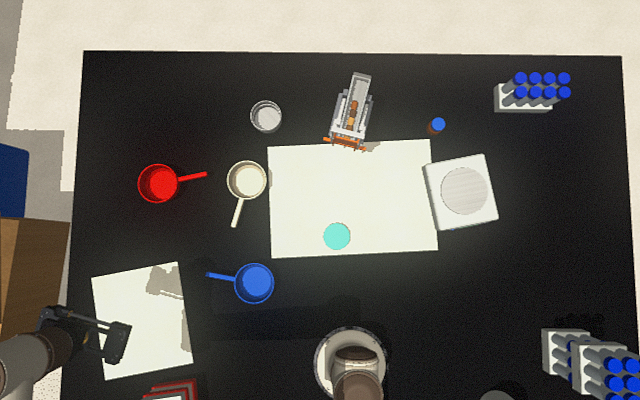

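View pics/side0.png

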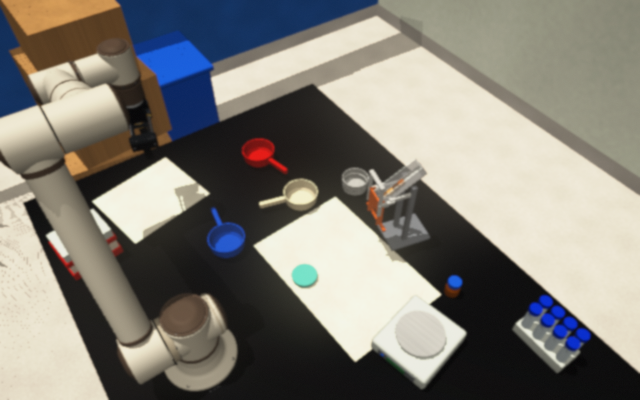

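The top view shows +x up and +y left. The dish is at about (247,180) with its handle tip at (235,226). The orange bar is near (345,144), the pan near (464,190), the sieve at (266,116), the jar at (437,125), and the blue and red look-alikes are at (255,283) and (158,183).

```bash
cat > m.py <<'E'
from h import *
c=cam("top"); im=c[0]; hsv=cv2.cvtColor(im,cv2.COLOR_BGR2HSV); H,S,V=cv2.split(hsv)
r3=lambda x:np.round(x,4)
def big(m,x0,y0,x1,y1):
    k=np.zeros_like(m);k[y0:y1,x0:x1]=m[y0:y1,x0:x1]
    return max(cv2.findContours(k,cv2.RETR_EXTERNAL,cv2.CHAIN_APPROX_NONE)[0],key=cv2.contourArea)
# dish
m=((V>90)*255).astype(np.uint8); q=big(m,205,150,267,235)
P=np.array([onz(c,u,v,.05)[:2] for u,v in q[:,0]])
rim=q[:,0][:,1]<196
(a,b),r=cv2.minEnclosingCircle(P[rim].astype(np.float32)); print("dish",a,b,r)
M=np.zeros_like(m); cv2.drawContours(M,[q],-1,255,-1)
ys,xs=np.nonzero(M); W=np.array([onz(c,u,v,.042)[:2] for u,v in zip(xs,ys)])
d=W-[a,b]; far=np.hypot(*d.T); s=(far>.07)
hv=d[s].mean(0); print("handle far",far.max(),"dirs",np.degrees(np.arctan2(hv[1],hv[0])))
# pan / balance
q=big(m,422,145,505,235); rc=cv2.minAreaRect(np.array([onz(c,u,v,.054)[:2] for u,v in q[:,0]],np.float32)); print("bal",rc)
# orange
o=((H>4)&(H<18)&(S>150)&(V>100)).astype(np.uint8)*255
q=big(o,310,110,385,165); pts=np.array([onz(c,u,v,.138)[:2] for u,v in q[:,0]],np.float32); print("orange",cv2.minAreaRect(pts),q[:,0].min(0),q[:,0].max(0))
for n,(x0,y0,x1,y1),z in(("jar",(425,112,450,136),.06),("sieve",(248,98,284,134),.048),("petri",(320,218,352,252),.018)):
    mm=((S>120)|(V>70)).astype(np.uint8)*255 if n!="petri" else ((S>80)&(H>70)).astype(np.uint8)*255
    q=big(mm,x0,y0,x1,y1); (u,v),r=cv2.minEnclosingCircle(q); print(n,r3(onz(c,u,v,z)),r)
cv2.imwrite("pics/crop.png",np.vstack([cv2.resize(im[60:170,300:400],None,fx=5,fy=5,interpolation=cv2.INTER_CUBIC)]))
E
python3 m.py
```

```text
dish 0.5333384275436401 0.31076398491859436 0.05949443206191063
handle far 0.14429691374728465 dirs 164.7151623853442
bal ((0.5091443061828613, -0.3121342360973358), (0.21983782947063446, 0.26098141074180603), 89.27476501464844)
orange ((0.6379268169403076, 0.025702301412820816), (0.06809499859809875, 0.013425546698272228), 75.7138900756836) [334 133] [358 142]
jar [ 0.6961 -0.2433  0.06  ] 10.561464309692383
sieve [0.7227 0.2582 0.048 ] 17.0208740234375
petri [0.3711 0.045  0.018 ] 13.15459156036377
```

View pics/crop.png

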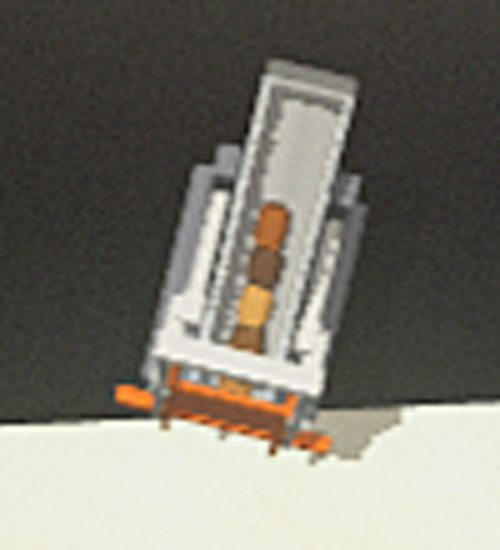

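The crop shows the orange bar ends at full-frame pixels of about (323.5,138.5) and (366.5,149). The five chips lie in the channel behind the gate.

```bash
cat > m2.py <<'E'
from h import *
c=cam("top"); im=c[0]; 
A=onz(c,323.3,138.6,.138)[:2];B=onz(c,366.3,148.8,.138)[:2]
print("bar",A,B,np.linalg.norm(A-B),(A+B)/2); e=(A-B)/np.linalg.norm(A-B); ax=np.array([e[1],-e[0]]); print("yaw",np.degrees(np.arctan2(ax[1],ax[0])))
lip=(A+B)/2-.008*ax; print("lip",lip)
t=onz(c,300+313/5,60+70/5,.19+.175*np.sin(np.radians(35))+.02)[:2]; print("chute top dir",np.degrees(np.arctan2(*(t-lip)[::-1])))
g=cv2.cvtColor(im,cv2.COLOR_BGR2GRAY); print(g[190,424:505:2]); print(g[150:235:2,464])
m=((g>140)&(g<222)).astype(np.uint8)*255; k=np.zeros_like(m); k[160:222,436:492]=m[160:222,436:492]
k=cv2.morphologyEx(k,cv2.MORPH_OPEN,np.ones((7,7)))
q=max(cv2.findContours(k,0,1)[0],key=cv2.contourArea); P=np.array([onz(c,u,v,.07)[:2] for u,v in q[:,0]],np.float32); print("pan",cv2.minEnclosingCircle(P),P.mean(0))
cor=np.array([onz(c,u,v,.054)[:2] for u,v in((485,153),(498,222),(436,231),(424,165))]); print(cor, cor.mean(0))
E
python3 m2.py
```

```text
bar [0.6364766  0.08693702] [ 0.60950987 -0.03022824] 0.12022853817330727 [0.62299324 0.02835439]
yaw -12.961461960448247
lip [0.61519707 0.03014875]
chute top dir -13.313282499274425
[239 208 122 122 231 237 236 237 214 221 217 221 222 221 221 219 220 217
 216 216 211 213 208 212 211 208 213 216 214 218 216 212 227 238 169  43
  57  50  44  53  44]
[ 58  57  57  53 233 232 232 233 237 211 218 210 218 211 213 214 219 211
 212 220 211 216 217 210 218 215 208 207 214 212 217 214 207 234 236 235
 235 228 151  66  58  55  58]
pan ((0.5051512122154236, -0.31811273097991943), 0.06889169663190842) [ 0.5047839 -0.3218776]
[[ 0.61858174 -0.38840611]
 [ 0.41687193 -0.42049418]
 [ 0.38908829 -0.24102922]
 [ 0.58108141 -0.20896785]] [ 0.50140584 -0.31472434]
```

```bash
cat > go.py <<'E'
import sys
from h import *
s=sense(); R=np.array(s["ee_rot"]); d=np.array([float(x) for x in sys.argv[1:4]])-s["tcp_pos"]
print("shift cm",np.round(R.T@d*100,2),"tcp",np.round(s["tcp_pos"],4),"yaw",np.degrees(np.arctan2(R[1,0],R[0,0])),"t",s["time_s"],"F",np.round(s["wrist_force"],2),"tilt z",np.round(R[:,2],4))
E
python3 go.py .451 .333 .14
```

```text
shift cm [35.04 18.68 10.12] tcp [0.1605 0.6037 0.2409] yaw -14.895312835036433 t 0.2 F [-0.12  0.44 -0.04] tilt z [-2.0e-04 -1.3e-03 -1.0e+00]
```

Request:
{"method": "arm_command", "body": {"deltas": [[0,0,0,4.4,2.3,1.2,-1],[0,0,0,8.8,4.7,2.5,-1],[0,0,0,13.1,7,3.8,-1],[0,0,0,17.5,9.3,5,-1],[0,0,0,21.9,11.7,6.3,-1],[0,0,0,26.2,14,7.5,-1],[0,0,0,30.6,16.4,8.8,-1],[0,0,0,35,18.7,10,-1]]}}

```text
time_s: 0.87
tcp_pos: [0.3978, 0.3819, 0.1595]
ee_rot: [[0.967, -0.256, 0.0], [-0.256, -0.967, 0.0], [0.0, -0.0, -1.0]]
wrist_force: [0.6, 0.6, 0.1]
gripper_width: 1.0
gripper_force: 0.0
```

```bash
python3 go.py .451 .333 .032
```

```text
shift cm [ 6.4   3.37 12.75] tcp [0.3978 0.3819 0.1595] yaw -14.857503408125693 t 0.8667 F [0.59 0.63 0.09] tilt z [ 0.e+00  1.e-04 -1.e+00]
```

Request:
{"method": "arm_command", "body": {"deltas": [[0,0,0,3.2,1.7,1,-1],[0,0,0,6.4,3.4,2,-1],[0,0,0,6.4,3.4,5,-1],[0,0,0,6.4,3.4,8,-1],[0,0,0,6.4,3.4,11,-1],[0,0,0,6.4,3.4,12.7,-1],[0,0,0,6.4,3.4,12.7,-1]]}}

```text
time_s: 1.45
tcp_pos: [0.448, 0.3316, 0.0287]
ee_rot: [[0.966, -0.258, -0.006], [-0.258, -0.966, -0.007], [-0.004, 0.008, -1.0]]
wrist_force: [0.3, 0.0, -0.4]
gripper_width: 1.0
gripper_force: 0.0
```

```bash
python3 go.py .451 .333 .032; python3 - <<'E'
from h import *
a=cam("top");b=cam("side")
cv2.imwrite("pics/g.png",np.hstack([cv2.resize(a[0][120:280,180:340],None,fx=2.4,fy=2.4),cv2.resize(b[0][130:260,210:340],(384,384))]))
E
```

```text
shift cm [ 0.25 -0.21 -0.33] tcp [0.448  0.3316 0.0287] yaw -14.968279797224286 t 1.45 F [ 0.3   0.02 -0.39] tilt z [-0.0061 -0.0069 -1.    ]
```

View pics/g.png

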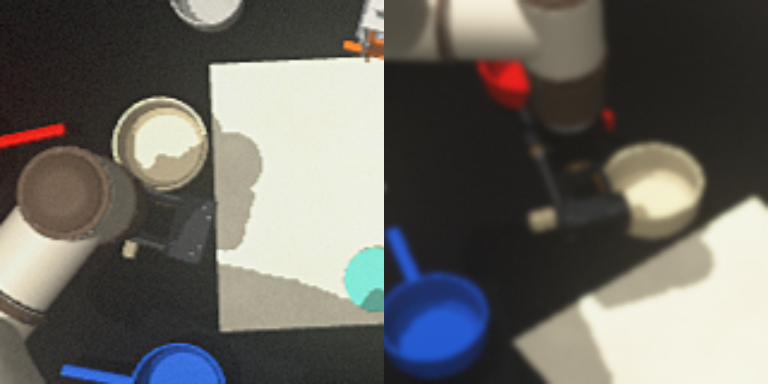

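The fingers straddle the handle and nothing touches the rim, so I'm closing.

Request:
{"method": "arm_command", "body": {"deltas": [[0,0,0,0.2,-0.1,-0.3,0.3],[0,0,0,0.2,-0.1,-0.3,1],[0,0,0,0.2,-0.1,-0.3,1],[0,0,0,0.2,-0.1,-0.3,1],[0,0,0,0.2,-0.1,-0.3,1],[0,0,0,0.2,-0.1,-0.3,1],[0,0,0,0.2,-0.1,-0.3,1],[0,0,0,0.2,-0.1,-0.3,1]]}}

```text
time_s: 2.22
tcp_pos: [0.4521, 0.3347, 0.0359]
ee_rot: [[0.966, -0.257, -0.0], [-0.257, -0.966, -0.0], [-0.0, 0.0, -1.0]]
wrist_force: [-0.8, 0.0, 0.1]
gripper_width: 0.475
gripper_force: 0.0
```

Request:
{"method": "arm_command", "body": {"deltas": [[0,0,0,0,0,0,1],[0,0,0,0,0,0,1],[0,0,0,0,0,-0.5,1],[0,0,0,0,0,-1,1],[0,0,0,0,0,-2,1],[0,0,0,0,0,-3,1],[0,0,0,0,0,-3,1],[0,0,0,0,0,-3,1]]}}

```text
time_s: 2.88
tcp_pos: [0.4524, 0.3351, 0.0669]
ee_rot: [[0.966, -0.257, 0.001], [-0.257, -0.966, 0.002], [0.001, -0.002, -1.0]]
wrist_force: [0.5, 0.7, -2.1]
gripper_width: 0.155
gripper_force: 30.0
```

```bash
python3 go.py .451 .333 .062; cat > dish.py <<'E'
# dish rim centre from its outline in a colour mask, at given rim height; also mean tilt by two views
from h import *
import sys
c=cam("top");b=cam("side")
cv2.imwrite(sys.argv[1],np.hstack([cv2.resize(x,(400,400)) for x in (c[0][60:260,180:380],b[0][100:260,220:380])]) if len(sys.argv)<3 else np.vstack([c[0],b[0]]))
E
python3 dish.py pics/d1.png
```

```text
shift cm [-0.08  0.24  0.49] tcp [0.4524 0.3351 0.0669] yaw -14.895479685681916 t 2.8833 F [ 0.5   0.66 -2.1 ] tilt z [ 0.0011  0.0017 -1.    ]
```

View pics/d1.png

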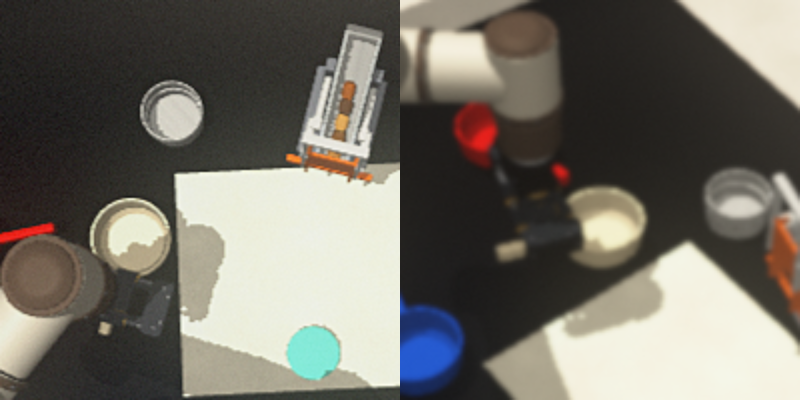

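The dish is held level: the wrist reads 2.1 N, and the side view shows no visible tilt. Next I measure the offset from dish to TCP.

```bash
cat > rim.py <<'E'
from h import *
def rimfit(c,box,z,off=None,thr=90):
    hsv=cv2.cvtColor(c[0],cv2.COLOR_BGR2HSV); x0,y0,x1,y1=box
    m=np.zeros(hsv.shape[:2],np.uint8); m[y0:y1,x0:x1]=((hsv[...,2]>thr)[y0:y1,x0:x1])*255
    q=max(cv2.findContours(m,0,cv2.CHAIN_APPROX_NONE)[0],key=cv2.contourArea)
    q=cv2.convexHull(q)[:,0]
    P=np.array([onz(c,u,v,z)[:2] for u,v in q])
    s=sense(); t=s["tcp_pos"][:2]; R=np.array(s["ee_rot"])[:2,0]
    from scipy.optimize import least_squares
    k=(P-t)@R>.04     # keep points on the side away from the fingers
    f=least_squares(lambda p:np.hypot(*(P[k]-p[:2]).T)-.0585,P[k].mean(0),loss="soft_l1",f_scale=.002)
    print("rim centre",f.x,"rms",np.sqrt((f.fun**2).mean()),"n",k.sum(),"along,side from tcp",(f.x-t)@R,np.cross(R,f.x-t)); return f.x
E
python3 -W ignore - <<'E'
from rim import *
c=cam("top"); x=rimfit(c,(215,150,268,210),.08)
E
python3 go.py .5 .06 .1
```

```text
rim centre [0.53123859 0.30848233] rms 0.000761959224734157 n 20 along,side from tcp 0.08346911072100906 -0.0045320563294807235
shift cm [11.72 25.27 -3.43] tcp [0.4517 0.3343 0.0655] yaw -14.901538293402782 t 3.0333 F [-0.15  0.53 -2.96] tilt z [-8.e-04 -7.e-04 -1.e+00]
```

Request:
{"method": "arm_command", "body": {"deltas": [[0,0,0,0.2,0.7,-1,1],[0,0,0,0.7,2.5,-2,1],[0,0,0,1.4,5,-3.1,1],[0,0,0,2.2,8,-3.1,1],[0,0,0,3,11,-3.1,1],[0,0,0,4,14,-3.1,1],[0,0,0,4.7,17,-3.1,1],[0,0,0,5.5,20,-3.1,1]]}}

```text
time_s: 3.7
tcp_pos: [0.4533, 0.1253, 0.0974]
ee_rot: [[0.967, -0.257, -0.0], [-0.257, -0.967, -0.0], [-0.0, 0.0, -1.0]]
wrist_force: [0.5, -0.1, -2.2]
gripper_width: 0.156
gripper_force: 30.0
```

Request:
{"method": "arm_command", "body": {"deltas": [[0,0,0,0.5,2,0,1],[0,0,0,1,3.5,0,1],[0,0,0,1.4,4.6,0,1],[0,0,0,1.5,5,0,1],[0,0,0,1.5,5,0,1],[0,0,0,1.5,5,0,1]]}}

```text
time_s: 4.2
tcp_pos: [0.4558, 0.0754, 0.0971]
ee_rot: [[0.966, -0.257, 0.0], [-0.257, -0.966, 0.0], [0.0, -0.0, -1.0]]
wrist_force: [-0.2, 0.7, -2.0]
gripper_width: 0.159
gripper_force: 30.0
```

```bash
python3 go.py .5065 .063 .097; python3 -W ignore - <<'E'
from h import *
c=cam("top");b=cam("side")
hs=cv2.cvtColor(c[0],cv2.COLOR_BGR2HSV)
cv2.imwrite("pics/d2.png",np.hstack([cv2.resize(c[0][70:230,270:430],(400,400),interpolation=2),cv2.resize(b[0][140:270,320:450],(400,400),interpolation=2)]))
E
```

```text
shift cm [ 5.22 -0.1   0.01] tcp [0.4558 0.0754 0.0971] yaw -14.879041373628494 t 4.2 F [-0.2   0.71 -2.02] tilt z [ 5.e-04  2.e-04 -1.e+00]
```

View pics/d2.png

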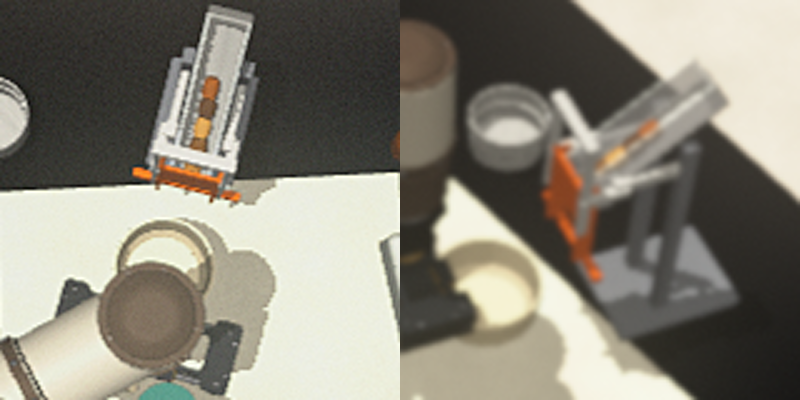

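The dish rim shows left and right extremes at about px (316.8,172) and (355.2,174), with its far edge at (336,158). The bar is clear ahead of it.

```bash
python3 - <<'E'
from h import *
c=cam("top"); l=onz(c,316.8,172,.11);r=onz(c,355.2,174,.11);f=onz(c,336,158,.11)
print(l,r,(l+r)/2,np.linalg.norm(l-r),f); t=sense()["tcp_pos"]; print((l+r)/2-t)
E
```

```text
[0.54864545 0.10388248 0.11      ] [ 0.54417134 -0.00273644  0.11      ] [0.54640839 0.05057302 0.11      ] 0.10671274838729909 [0.58857144 0.05085304 0.11      ]
[ 0.09066956 -0.02534085  0.01307522]
```

Request:
{"method": "arm_command", "body": {"deltas": [[0,0,0,0.7,0,0,1],[0,0,0,2,0,0,1],[0,0,0,3.5,0,0,1],[0,0,0,4.7,0,0,1],[0,0,0,5.3,-0.1,0,1],[0,0,0,5.4,-0.1,0,1],[0,0,0,5.4,-0.1,0,1],[0,0,0,5.4,-0.1,0,1]]}}

```text
time_s: 5.02
tcp_pos: [0.5073, 0.0622, 0.0966]
ee_rot: [[0.966, -0.257, -0.001], [-0.257, -0.966, -0.0], [-0.001, 0.001, -1.0]]
wrist_force: [0.1, 0.3, -2.1]
gripper_width: 0.157
gripper_force: 30.0
```

```bash
python3 go.py .508 .0625 .097; python3 -W ignore - <<'E'
from h import *
c=cam("top");b=cam("side")
cv2.imwrite("pics/d3.png",np.hstack([cv2.resize(c[0][70:230,270:430],(400,400),interpolation=2),cv2.resize(b[0][140:270,320:450],(400,400),interpolation=2)]))
E
```

```text
shift cm [ 0.06 -0.05 -0.04] tcp [0.5073 0.0622 0.0966] yaw -14.882334869358516 t 5.0167 F [ 0.11  0.28 -2.11] tilt z [-1.2e-03 -3.0e-04 -1.0e+00]
```

View pics/d3.png

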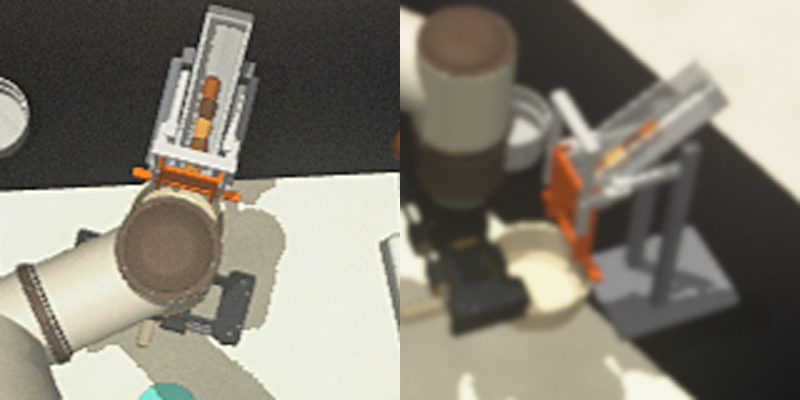

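The dish is under the lip with its rim just below the bar, so I raise it slowly and watch the force.

Request:
{"method": "arm_command", "body": {"deltas": [[0,0,0,0,0,-0.4,1],[0,0,0,0,0,-0.8,1],[0,0,0,0,0,-1.1,1],[0,0,0,0,0,-1.4,1],[0,0,0,0,0,-1.7,1],[0,0,0,0,0,-2.0,1],[0,0,0,0,0,-2.3,1],[0,0,0,0,0,-2.6,1]]}}

```text
time_s: 5.78
tcp_pos: [0.508, 0.0622, 0.1232]
ee_rot: [[0.966, -0.257, 0.0], [-0.257, -0.966, 0.0], [0.0, -0.0, -1.0]]
wrist_force: [-0.4, 0.5, -2.4]
gripper_width: 0.157
gripper_force: 30.0
```

Request:
{"method": "arm_command", "body": {"deltas": [[0,0,0,0,0,-0.3,1],[0,0,0,0,0,-0.6,1],[0,0,0,0,0,-0.9,1],[0,0,0,0,0,-1.2,1]]}}

```text
time_s: 6.12
tcp_pos: [0.5075, 0.0621, 0.1348]
ee_rot: [[0.966, -0.257, -0.001], [-0.257, -0.966, -0.0], [-0.001, 0.001, -1.0]]
wrist_force: [-0.6, 0.2, -3.5]
gripper_width: 0.161
gripper_force: 30.0
```

```bash
python3 go.py .508 .0625 .153; python3 -W ignore - <<'E'
from h import *
c=cam("top");b=cam("side")
cv2.imwrite("pics/d4.png",np.hstack([cv2.resize(c[0][70:230,270:430],(400,400),interpolation=2),cv2.resize(b[0][140:270,320:450],(400,400),interpolation=2)]))
E
```

```text
shift cm [ 0.04 -0.05 -1.82] tcp [0.5075 0.0621 0.1348] yaw -14.899730410229012 t 6.1167 F [-0.61  0.15 -3.51] tilt z [-1.3e-03 -3.0e-04 -1.0e+00]
```

View pics/d4.png

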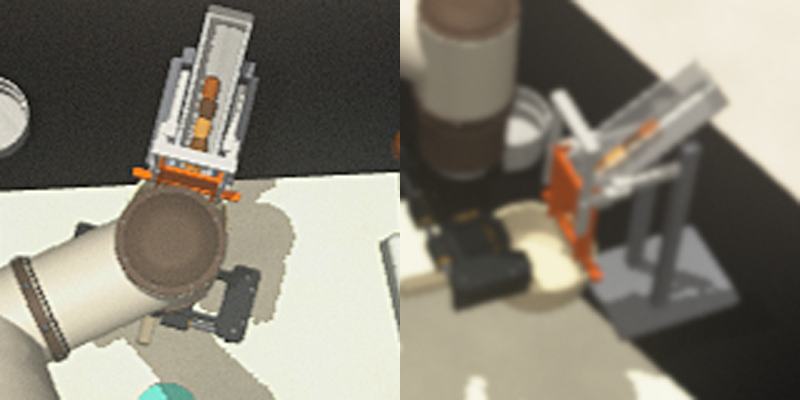

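The gate hasn't lifted. The bar stays at about (600,270), while the dish's near side has risen, so the dish is pitching in the grip: 30 N can't carry the moment with this long a lever. I'll lower it, set it down, and regrip closer to the dish with a leaned tool. Then I'll come in with the handle turned sideways, which shortens the lever to the bar.

Request:
{"method": "arm_command", "body": {"deltas": [[0,0,0,0,0,0.5,1],[0,0,0,0,0,1.5,1],[0,0,0,0,0,2.7,1],[0,0,0,0,0,3.6,1],[0,0,0,-0.8,0,4,1],[0,0,0,-3,0,4,1],[0,0,0,-5.5,0,4,1],[0,0,0,-8,-1,4,1]]}}

```text
time_s: 6.88
tcp_pos: [0.4311, 0.0914, 0.094]
ee_rot: [[0.966, -0.259, -0.002], [-0.259, -0.966, -0.001], [-0.002, 0.002, -1.0]]
wrist_force: [-0.2, -0.3, -2.1]
gripper_width: 0.161
gripper_force: 30.0
```

Request:
{"method": "arm_command", "body": {"deltas": [[0,0,0,-0.4,-2,0,1],[0,0,0,-0.8,-4.5,0,1],[0,0,0,-1,-7,1,1],[0,0,0,-1,-8.3,2,1],[0,0,0,-1,-8.8,2.8,1],[0,0,0,-1,-8.8,3.3,1],[0,0,0,-1,-8.8,3.6,1],[0,0,0,-1,-8.8,3.6,1]]}}

```text
time_s: 7.55
tcp_pos: [0.4453, 0.1788, 0.0581]
ee_rot: [[0.966, -0.258, -0.002], [-0.258, -0.966, -0.001], [-0.001, 0.002, -1.0]]
wrist_force: [0.6, -0.3, -2.1]
gripper_width: 0.161
gripper_force: 30.0
```

```bash
python3 go.py .442 .175 .04; python3 -c "
from station import *
print(sense()['moment'],sense()['joints'])"
```

```text
shift cm [-0.22  0.45  1.81] tcp [0.4453 0.1788 0.0581] yaw -14.933980892187304 t 7.55 F [ 0.64 -0.34 -2.15] tilt z [-0.0019 -0.0015 -1.    ]
[0.04373226 0.14619248 0.01115955] [ 4.13215243e+01  2.13162179e+01 -3.26901809e+01 -1.25776789e-02
 -3.61302546e+01  3.37547408e+01]
```

Request:
{"method": "arm_command", "body": {"deltas": [[0,0,0,0,0,0.4,1],[0,0,0,0,0,0.8,1],[0,0,0,0,0,1.1,1],[0,0,0,0,0,1.4,1],[0,0,0,0,0,1.6,1],[0,0,0,0,0,1.8,1],[0,0,0,0,0,1.8,1]]}}

```text
time_s: 8.13
tcp_pos: [0.4452, 0.1799, 0.0418]
ee_rot: [[0.966, -0.257, -0.001], [-0.257, -0.966, -0.0], [-0.001, 0.001, -1.0]]
wrist_force: [-8.1, 1.9, 12.0]
gripper_width: 0.154
gripper_force: 30.0
```

Request:
{"method": "arm_command", "body": {"deltas": [[0,0,0,0,0,0.2,1],[0,0,0,0,0,0.2,0.5],[0,0,0,0,0,0.2,0.2],[0,0,0,0,0,0.2,0.2],[0,0,0,0,0,0.2,0.2],[0,0,0,0,0,-1,0.2],[0,0,0,0,0,-3,0.2],[0,0,0,0,0,-5,0.2]]}}

```text
time_s: 8.8
tcp_pos: [0.446, 0.1796, 0.0908]
ee_rot: [[0.966, -0.257, -0.002], [-0.257, -0.966, -0.001], [-0.001, 0.002, -1.0]]
wrist_force: [0.3, 0.5, -0.1]
gripper_width: 0.399
gripper_force: 0.0
```

Request:
{"method": "arm_command", "body": {"deltas": [[0,0,0,-3,0,-2,0.2],[0,0,0,-6,0,-3,0.2],[0,0,0,-9,0,-3,0.2],[0,0,0,-9,0,-3,0.2]]}}

```text
time_s: 9.13
tcp_pos: [0.3559, 0.2028, 0.1213]
ee_rot: [[0.967, -0.255, -0.001], [-0.255, -0.967, 0.001], [-0.001, -0.0, -1.0]]
wrist_force: [-0.8, -0.6, -0.4]
gripper_width: 0.399
gripper_force: 0.0
```

```bash
python3 go.py .442 .175 .04; python3 -W ignore - <<'E'
from h import *
from scipy.optimize import least_squares
c=cam("top"); im=c[0]; hsv=cv2.cvtColor(im,cv2.COLOR_BGR2HSV)
p=proj(c,[.52,.15,.05]); print(p); u,v=p.astype(int)
print(hsv[v,u-30:u+30:3].tolist())
cv2.imwrite("pics/d5.png",cv2.resize(im[v-60:v+90,u-75:u+75],(600,600),interpolation=2)); print(u,v)
E
```

```text
shift cm [9.04 0.5  8.13] tcp [0.3559 0.2028 0.1213] yaw -14.758044151426692 t 9.1333 F [-0.79 -0.58 -0.42] tilt z [-8.e-04  7.e-04 -1.e+00]
[301.076568  184.6106029]
[[36, 11, 239], [30, 14, 234], [35, 13, 237], [31, 31, 239], [23, 60, 137], [29, 35, 219], [33, 23, 237], [31, 25, 234], [35, 22, 237], [35, 21, 238], [32, 19, 238], [36, 21, 241], [35, 20, 237], [34, 22, 239], [35, 18, 243], [24, 59, 172], [25, 44, 175], [25, 43, 171], [35, 19, 238], [38, 16, 238]]
301 184
```

View pics/d5.png

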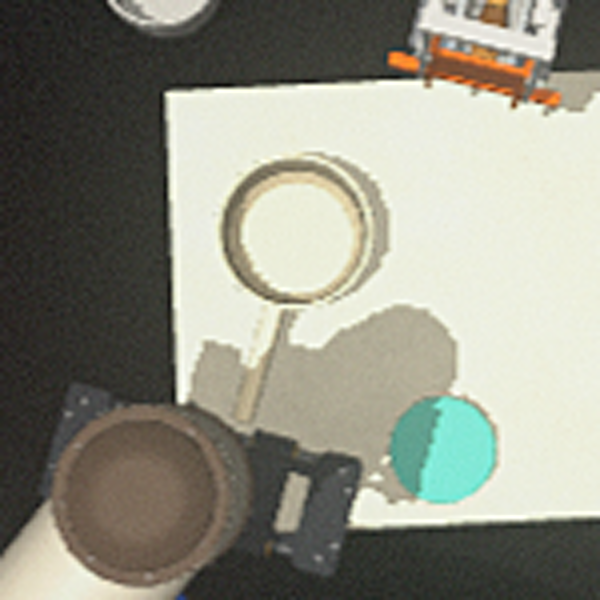

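The dish stands flat on the paper, with its rim centre at px (300.4,181) and its handle end at about (288,228.5). The petri dish hasn't moved.

```bash
python3 - <<'E'
from h import *
c=cam("top"); o=onz(c,300.4,181,.05)[:2]; t=onz(c,288,228.5,.042)[:2]; d=t-o
print(o,t,np.hypot(*d)); h=np.radians(np.degrees(np.arctan2(d[1],d[0]))); print("handle dir",np.degrees(h)); u=d/np.hypot(*d)
print("grip .073:",o+.073*u)
E
python3 go.py .46 .17 .1
```

```text
[0.53060888 0.1521371 ] [0.39181629 0.18658811] 0.14300438591571651
handle dir 166.05981919931108
grip .073: [0.45975889 0.16972344]
shift cm [10.63  0.67  2.14] tcp [0.3589 0.2035 0.1213] yaw -14.761632340485805 t 9.2333 F [0.24 0.46 0.43] tilt z [ 1.e-03  9.e-04 -1.e+00]
```

Request:
{"method": "arm_command", "body": {"deltas": [[0,0.11,0,2.5,0.2,0.5,0.2],[0,0.22,0,5.7,0.4,1,0.2],[0,0.33,0,8.5,0.6,1.5,0.2],[0,0.35,0,10.5,0.7,2.5,0.2],[0,0.35,0,10.6,0.7,4.5,0.2],[0,0.35,0,10.6,0.7,6.5,0.2],[0,0.35,0,10.6,0.7,8.2,0.2],[0,0.35,0,10.6,0.7,8.9,0.2]]}}

```text
time_s: 9.9
tcp_pos: [0.4806, 0.1662, 0.0823]
ee_rot: [[0.896, -0.266, 0.356], [-0.245, -0.964, -0.105], [0.371, 0.007, -0.929]]
wrist_force: [1.7, -0.3, 0.5]
gripper_width: 0.403
gripper_force: 0.0
```

```bash
python3 go.py .46 .1697 .032
```

```text
shift cm [-3.8   0.18  3.9 ] tcp [0.4806 0.1662 0.0823] yaw -15.281491457238092 t 9.9 F [ 1.67 -0.31  0.55] tilt z [ 0.3561 -0.1047 -0.9286]
```

Request:
{"method": "arm_command", "body": {"deltas": [[0,0,0,0,0,0,0.2],[0,0,0,0,0,0,0.2]]}}

```text
time_s: 10.07
tcp_pos: [0.4805, 0.1642, 0.0824]
ee_rot: [[0.895, -0.27, 0.354], [-0.248, -0.963, -0.108], [0.37, 0.008, -0.929]]
wrist_force: [0.0, 0.5, -0.4]
gripper_width: 0.403
gripper_force: 0.0
```

```bash
python3 go.py .46 .1697 .07; python3 -c "
from station import *
print(sense()['joints'])"
```

```text
shift cm [-2.44  0.01  0.37] tcp [0.4805 0.1642 0.0824] yaw -15.49091906514018 t 10.0667 F [ 0.01  0.5  -0.36] tilt z [ 0.3544 -0.1076 -0.9289]
[ 29.80564603  15.31337013 -57.47792367  83.19567171 -15.74698462
 -36.21653162]
```

```bash
cat > gor.py <<'E'
import sys
from h import *
# x y z yaw [pitch] -> rotvec, shift in current tool axes
from scipy.spatial.transform import Rotation as Ro
a=[float(x) for x in sys.argv[1:]]; s=sense(); R=np.array(s["ee_rot"])
T=Ro.from_euler("z",a[3],degrees=True).as_matrix()@np.diag([1,-1,-1])@Ro.from_euler("y",a[4] if len(a)>4 else 0,degrees=True).as_matrix()
print("rv",np.round(Ro.from_matrix(R.T@T).as_rotvec(),3),"cm",np.round(R.T@(np.array(a[:3])-s["tcp_pos"])*100,2),"tcp",np.round(s["tcp_pos"],4),"yaw",np.degrees(np.arctan2(R[1,0],R[0,0])),"t",s["time_s"],"F",np.round(s["wrist_force"],2),"j",np.round(s["joints"],0))
E
python3 gor.py .458 .17 .085 -14
```

```text
rv [ 0.014 -0.379 -0.027] cm [-2.07  0.05 -1.1 ] tcp [0.4805 0.1642 0.0824] yaw -15.49091906514018 t 10.0667 F [ 0.01  0.5  -0.36] j [ 30.  15. -57.  83. -16. -36.]
```

Request:
{"method": "arm_command", "body": {"deltas": [[0,-0.1,0,-0.5,0,-0.3,0.2],[0,-0.2,-0.01,-1,0,-0.6,0.2],[0.01,-0.3,-0.02,-1.5,0,-0.8,0.2],[0.014,-0.379,-0.027,-2.1,0,-1.1,0.2],[0.014,-0.379,-0.027,-2.1,0,-1.1,0.2],[0.014,-0.379,-0.027,-2.1,0,-1.1,0.2],[0.014,-0.379,-0.027,-2.1,0,-1.1,0.2],[0.014,-0.379,-0.027,-2.1,0,-1.1,0.2]]}}

```text
time_s: 10.73
tcp_pos: [0.4546, 0.1751, 0.0857]
ee_rot: [[0.972, -0.236, 0.006], [-0.236, -0.972, 0.001], [0.006, -0.003, -1.0]]
wrist_force: [0.3, -2.1, 0.4]
gripper_width: 0.404
gripper_force: 0.0
```

```bash
python3 gor.py .459 .17 .032 -14
```

```text
rv [-0.003 -0.006  0.006] cm [0.52 0.41 5.37] tcp [0.4546 0.1751 0.0857] yaw -13.662797991627626 t 10.7333 F [ 0.27 -2.14  0.43] j [ 40.  19. -31.   0. -40.  36.]
```

Request:
{"method": "arm_command", "body": {"deltas": [[0,0,0,0.5,0.4,0,0.2],[0,0,0,0.5,0.4,0,0.2],[0,0,0,0.5,0.4,1.5,0.2],[0,0,0,0.5,0.4,3.5,0.2],[0,0,0,0.5,0.4,5,0.2],[0,0,0,0.5,0.4,5.4,0.2],[0,0,0,0.5,0.4,5.4,0.2]]}}

```text
time_s: 11.32
tcp_pos: [0.4607, 0.1648, 0.0308]
ee_rot: [[0.971, -0.24, 0.01], [-0.24, -0.971, -0.009], [0.012, 0.006, -1.0]]
wrist_force: [0.1, 0.7, 0.2]
gripper_width: 0.403
gripper_force: 0.0
```

```bash
python3 gor.py .459 .17 .032 -14
```

```text
rv [ 0.006 -0.012  0.002] cm [-0.28 -0.47 -0.13] tcp [0.4607 0.1648 0.0308] yaw -13.900708268478288 t 11.3167 F [0.14 0.74 0.2 ] j [ 39.  25. -34.   1. -32.  36.]
```

Request:
{"method": "arm_command", "body": {"deltas": [[0,0,0,-0.2,-0.3,-0.1,0.2],[0,-0.012,0,-0.2,-0.3,-0.1,0.2],[0,-0.012,0,-0.2,-0.3,-0.1,1],[0,-0.012,0,-0.2,-0.3,-0.1,1],[0,-0.012,0,-0.2,-0.3,-0.1,1],[0,-0.012,0,-0.2,-0.3,-0.1,1],[0,-0.012,0,-0.2,-0.3,-0.1,1],[0,-0.012,0,-0.2,-0.3,-0.1,1]]}}

```text
time_s: 11.98
tcp_pos: [0.4615, 0.1695, 0.0333]
ee_rot: [[0.971, -0.241, 0.002], [-0.241, -0.971, -0.003], [0.003, 0.002, -1.0]]
wrist_force: [-0.1, 1.6, 2.8]
gripper_width: 0.159
gripper_force: 29.8
```

Request:
{"method": "arm_command", "body": {"deltas": [[0,0,0,0,0,0,1],[0,0,0,0,0,0,1]]}}

```text
time_s: 12.15
tcp_pos: [0.4615, 0.1695, 0.0332]
ee_rot: [[0.971, -0.241, 0.002], [-0.241, -0.971, -0.003], [0.003, 0.002, -1.0]]
wrist_force: [-0.5, 0.7, 3.2]
gripper_width: 0.159
gripper_force: 29.8
```

```bash
python3 gor.py .46 .17 .092 -60
```

```text
rv [ 0.001 -0.003  0.804] cm [-0.14  0.   -5.88] tcp [0.4615 0.1695 0.0332] yaw -13.920310887476212 t 12.15 F [-0.45  0.73  3.18] j [ 39.  25. -33.   0. -33.  37.]
```

Request:
{"method": "arm_command", "body": {"deltas": [[0,0,0,0,0,-0.7,1],[0,0,0.05,0,0,-2,1],[0,0,0.15,0,0,-3.5,1],[0,0,0.26,0,0,-5,1],[0,0,0.37,0,0,-5.8,1],[0,0,0.48,0,0,-6,1],[0,0,0.59,0,0,-6,1],[0,0,0.69,0,0,-6,1]]}}

```text
time_s: 12.82
tcp_pos: [0.4599, 0.1687, 0.0927]
ee_rot: [[0.59, -0.807, -0.001], [-0.807, -0.59, -0.004], [0.003, 0.003, -1.0]]
wrist_force: [0.6, -0.5, -1.5]
gripper_width: 0.154
gripper_force: 29.9
```

Request:
{"method": "arm_command", "body": {"deltas": [[0,0,0.08,0,0,0,1],[0,0,0.08,0,0,0,1],[0,0,0.08,0,0,0,1]]}}

```text
time_s: 13.07
tcp_pos: [0.4603, 0.1689, 0.0925]
ee_rot: [[0.531, -0.848, -0.0], [-0.848, -0.531, -0.004], [0.003, 0.002, -1.0]]
wrist_force: [-0.5, 0.0, -2.0]
gripper_width: 0.155
gripper_force: 29.9
```

```bash
python3 gor.py .5577 .095 .093 -58;python3 -W ignore - <<'E'
from h import *
b=cam("side");c=cam("top"); cv2.imwrite("pics/s6.png",b[0])
# dish rim (cream) far edge check in top view: hue/sat mask over the white paper
s=sense();t=s["tcp_pos"];R=np.array(s["ee_rot"])[:,0]; e=t+.0713*R; print("expected dish centre",e, proj(c,[e[0],e[1],t[2]+.017]))
E
```

```text
rv [ 0.002 -0.003  0.001] cm [11.44 -4.34 -0.03] tcp [0.4603 0.1689 0.0925] yaw -57.95864773637519 t 13.0667 F [-0.5  0.  -2. ] j [ 39.  19. -29.   0. -42.  -7.]
expected dish centre [0.49837776 0.1087017  0.09282167] [314.85370773 190.00704935]
```

Request:
{"method": "arm_command", "body": {"deltas": [[0,0,0,0.8,-0.3,0,1],[0,0,0,2.6,-1,0,1],[0,0,0,5,-1.9,0,1],[0,0,0,7.4,-2.8,0,1],[0,0,0,9.4,-3.5,0,1],[0,0,0,10.8,-4.1,0,1],[0,0,0,11.4,-4.3,0,1],[0,0,0,11.4,-4.3,0,1]]}}

```text
time_s: 13.83
tcp_pos: [0.5586, 0.0943, 0.0927]
ee_rot: [[0.528, -0.849, 0.001], [-0.849, -0.528, -0.004], [0.003, 0.001, -1.0]]
wrist_force: [-0.9, 1.1, -2.0]
gripper_width: 0.162
gripper_force: 29.9
```

```bash
python3 gor.py .5577 .095 .113 -58
```

```text
rv [ 0.001 -0.003 -0.003] cm [-0.1   0.04 -2.03] tcp [0.5586 0.0943 0.0927] yaw -58.14736652579738 t 13.8333 F [-0.92  1.1  -2.03] j [ 26.  25. -19.   0. -46.   6.]
```

```bash
cat > gate.py <<'E'
from h import *
b=cam("side"); hsv=cv2.cvtColor(b[0],cv2.COLOR_BGR2HSV); H,S,V=cv2.split(hsv)
o=((H>3)&(H<16)&(S>150)&(V>120)); o[:175]=0; o[235:]=0; o[:,:360]=0; o[:,400:]=0   # chute area
y,x=np.nonzero(o); z0=proj(b,[.623,.028,.133]); z1=proj(b,[.623,.028,.173])
print("orange n",len(x),"mean",x.mean(),y.mean(),"y rng",np.percentile(y,[1,50,99]),"40mm lift =",z1-z0)
s=sense();print(s["time_s"],np.round(s["tcp_pos"],4),np.round(s["wrist_force"],2),np.round(s["moment"],3))
E
python3 gate.py
```

```text
orange n 148 mean 375.2905405405405 211.4391891891892 y rng [188.  212.5 229. ] 40mm lift = [ 1.11882138 -8.55149819]
13.8833 [0.5576 0.0948 0.0927] [-0.03  0.13 -1.83] [ 0.191  0.072 -0.035]
```

Request:
{"method": "arm_command", "body": {"deltas": [[0,0,0,0,0,-0.4,1],[0,0,0,0,0,-0.8,1],[0,0,0,0,0,-1.2,1],[0,0,0,0,0,-1.6,1],[0,0,0,0,0,-2,1],[0,0,0,0,0,-2.4,1],[0,0,0,0,0,-2.7,1],[0,0,0,0,0,-3,1]]}}

```text
time_s: 14.55
tcp_pos: [0.5573, 0.0957, 0.1233]
ee_rot: [[0.529, -0.848, 0.0], [-0.848, -0.529, -0.003], [0.003, 0.001, -1.0]]
wrist_force: [-0.5, 0.9, -4.4]
gripper_width: 0.159
gripper_force: 29.9
```

```bash
python3 gate.py
```

```text
orange n 138 mean 375.10869565217394 207.05072463768116 y rng [184.37 207.   227.  ] 40mm lift = [ 1.11882138 -8.55149819]
14.6 [0.5577 0.0957 0.1239] [ 0.07  0.21 -3.  ] [0.275 0.261 0.027]
```

The gate is lifting now: the orange moves up and the load is about 2.3 N. I keep raising.

Request:
{"method": "arm_command", "body": {"deltas": [[0,0,0,0,0,-0.4,1],[0,0,0,0,0,-0.8,1],[0,0,0,0,0,-1.2,1],[0,0,0,0,0,-1.6,1],[0,0,0,0,0,-2,1],[0,0,0,0,0,-2.3,1],[0,0,0,0,0,-2.6,1],[0,0,0,0,0,-2.8,1]]}}

```text
time_s: 15.27
tcp_pos: [0.5576, 0.0956, 0.1515]
ee_rot: [[0.529, -0.849, 0.001], [-0.849, -0.529, -0.003], [0.003, 0.001, -1.0]]
wrist_force: [-0.1, -1.2, -4.3]
gripper_width: 0.159
gripper_force: 30.0
```

Request:
{"method": "arm_command", "body": {"deltas": [[0,0,0,0,0,0,1],[0,0,0,0,0,0,1],[0,0,0,0,0,0,1],[0,0,0,0,0,0,1],[0,0,0,0,0,0,1],[0,0,0,0,0,0,1]]}}

```text
time_s: 15.77
tcp_pos: [0.5578, 0.0956, 0.1511]
ee_rot: [[0.529, -0.849, 0.001], [-0.849, -0.529, -0.003], [0.004, 0.001, -1.0]]
wrist_force: [-0.1, -0.1, -4.5]
gripper_width: 0.16
gripper_force: 30.0
```

```bash
python3 gate.py; python3 - <<'E'
from h import *
c=cam("top"); hsv=cv2.cvtColor(c[0],cv2.COLOR_BGR2HSV); cr=hsv[95:150,340:362]
# brown chips seen inside the channel
m=(cr[...,1]>90)&(cr[...,0]<25); print("chip/orange px per row",m.sum(1).tolist())
E
```

```text
orange n 92 mean 376.05434782608694 203.5 y rng [179.91 202.   222.  ] 40mm lift = [ 1.11882138 -8.55149819]
15.8167 [0.5578 0.0956 0.1511] [ 0.5   0.36 -4.86] [ 0.179  0.062 -0.072]
chip/orange px per row [0, 0, 0, 0, 0, 0, 0, 0, 0, 0, 0, 0, 0, 0, 0, 0, 0, 0, 0, 0, 0, 0, 0, 0, 0, 0, 0, 0, 0, 0, 0, 0, 0, 0, 0, 0, 0, 2, 0, 0, 5, 8, 12, 16, 18, 16, 14, 14, 15, 14, 9, 9, 5, 1, 0]
```

The channel is empty of chips. I lower the dish and check the weight.

Request:
{"method": "arm_command", "body": {"deltas": [[0,0,0,0,0,0.4,1],[0,0,0,0,0,0.9,1],[0,0,0,0,0,1.5,1],[0,0,0,0,0,2.1,1],[0,0,0,0,0,2.7,1],[0,0,0,0,0,3.3,1],[0,0,0,0,0,3.9,1],[0,0,0,0,0,4.5,1]]}}

```text
time_s: 16.53
tcp_pos: [0.5579, 0.0955, 0.1056]
ee_rot: [[0.529, -0.848, 0.001], [-0.848, -0.529, -0.003], [0.004, 0.001, -1.0]]
wrist_force: [0.7, -1.0, -2.4]
gripper_width: 0.159
gripper_force: 30.0
```

Request:
{"method": "arm_command", "body": {"deltas": [[0,0,0,0,0,0.5,1],[0,0,0,0,0,1,1],[0,0,0,0,0,1.3,1],[0,0,0,0,0,1.3,1],[0,0,0,0,0,1.3,1]]}}

```text
time_s: 16.95
tcp_pos: [0.5579, 0.0954, 0.0932]
ee_rot: [[0.529, -0.848, 0.001], [-0.848, -0.529, -0.003], [0.004, 0.001, -1.0]]
wrist_force: [-1.6, 0.2, -3.2]
gripper_width: 0.162
gripper_force: 30.0
```

```bash
python3 gate.py; python3 gor.py .46 .169 .14 -58; python3 - <<'E'
from h import *
a=cam("top");b=cam("side")
cv2.imwrite("pics/d7.png",np.hstack([cv2.resize(a[0][70:210,270:410],(400,400),interpolation=2),cv2.resize(b[0][140:260,320:440],(400,400),interpolation=2)]))
E
```

```text
orange n 152 mean 375.1644736842105 212.53947368421052 y rng [188. 214. 230.] 40mm lift = [ 1.11882138 -8.55149819]
17.0 [0.558  0.0955 0.0935] [ 0.04 -0.11 -2.57] [ 0.251  0.08  -0.019]
rv [ 0.    -0.004 -0.001] cm [-11.41   4.43  -4.7 ] tcp [0.558  0.0955 0.0935] yaw -58.044326769052816 t 17.0 F [ 0.04 -0.11 -2.57] j [ 26.  25. -19.   0. -46.   6.]
```

View pics/d7.png

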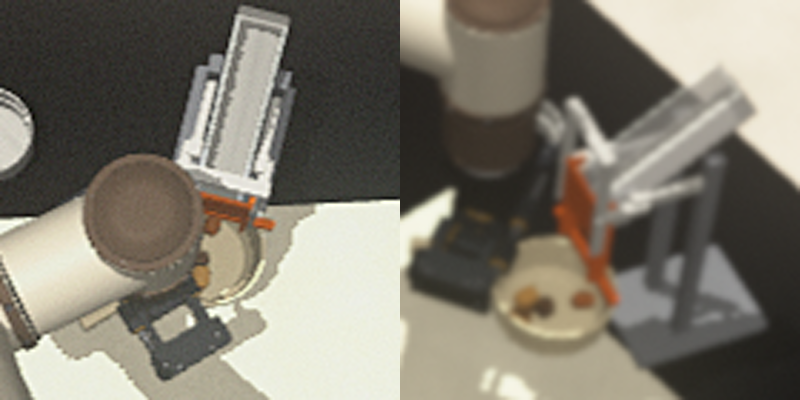

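The chips are in the dish (three visible in the side view at about (525–585,300), others partly hidden), and the gate is down, with the bar back at its first position. I retreat, lift and carry the dish to the balance.

Request:
{"method": "arm_command", "body": {"deltas": [[0,0,0,-0.5,0.5,0,1],[0,0,0,-1.6,1.6,0,1],[0,0,0,-3,3,0,1],[0,0,0,-4.5,4.5,0,1],[0,0,0,-5.8,5.8,-0.8,1],[0,0,0,-6.3,6.3,-2.4,1],[0,0,0,-6.4,6.4,-4.2,1],[0,0,0,-6.4,6.4,-5.2,1]]}}

```text
time_s: 17.77
tcp_pos: [0.4692, 0.1166, 0.1472]
ee_rot: [[0.53, -0.848, 0.004], [-0.848, -0.53, -0.002], [0.004, -0.002, -1.0]]
wrist_force: [1.1, -0.1, -2.6]
gripper_width: 0.157
gripper_force: 30.0
```

```bash
python3 gor.py .467 -.2565 .145 -58
```

```text
rv [-0.002 -0.004  0.001] cm [31.51 19.97  0.29] tcp [0.4692 0.1166 0.1472] yaw -57.96635019936497 t 17.7667 F [ 1.09 -0.07 -2.59] j [ 33.  14. -27.   0. -49.  -2.]
```

Request:
{"method": "arm_command", "body": {"deltas": [[0,0,0,0.6,0.4,0,1],[0,0,0,2,1.3,0,1],[0,0,0,4,2.5,0,1],[0,0,0,6,3.8,0,1],[0,0,0,8,5.1,0,1],[0,0,0,10,6.3,0,1],[0,0,0,12,7.6,0,1],[0,0,0,14,8.9,0,1]]}}

```text
time_s: 18.43
tcp_pos: [0.4669, -0.0514, 0.1448]
ee_rot: [[0.529, -0.849, -0.0], [-0.849, -0.529, -0.003], [0.003, 0.002, -1.0]]
wrist_force: [1.6, -0.5, -2.6]
gripper_width: 0.159
gripper_force: 30.0
```

Request:
{"method": "arm_command", "body": {"deltas": [[0,0,0,2,1.3,0,1],[0,0,0,4,2.5,0,1],[0,0,0,6,3.8,0,1],[0,0,0,8,5.1,0,1],[0,0,0,10,6.3,0,1],[0,0,0,12,7.6,0,1],[0,0,0,14,8.9,0,1],[0,0,0,15.5,9.8,0,1]]}}

```text
time_s: 19.1
tcp_pos: [0.4654, -0.2349, 0.1451]
ee_rot: [[0.528, -0.849, -0.001], [-0.849, -0.528, -0.003], [0.002, 0.002, -1.0]]
wrist_force: [-0.3, -0.3, -2.8]
gripper_width: 0.158
gripper_force: 30.0
```

```bash
python3 gor.py .467 -.2565 .12 -58
```

```text
rv [ 0.002 -0.002 -0.003] cm [1.91 1.   2.52] tcp [ 0.4654 -0.2349  0.1451] yaw -58.14468021930631 t 19.1 F [-0.27 -0.29 -2.85] j [ -9.  17. -22.   0. -51.  41.]
```

Request:
{"method": "arm_command", "body": {"deltas": [[0,0,0,1,0.5,0,1],[0,0,0,1.9,1,0.3,1],[0,0,0,1.9,1,1,1],[0,0,0,1.9,1,1.8,1],[0,0,0,1.9,1,2.5,1],[0,0,0,1.9,1,3,1],[0,0,0,1.9,1,3.2,1],[0,0,0,1.9,1,3.4,1]]}}

```text
time_s: 19.77
tcp_pos: [0.4685, -0.2542, 0.1117]
ee_rot: [[0.53, -0.848, 0.0], [-0.848, -0.53, -0.003], [0.003, 0.001, -1.0]]
wrist_force: [-0.1, -1.1, -3.2]
gripper_width: 0.154
gripper_force: 30.0
```

Request:
{"method": "arm_command", "body": {"deltas": [[0,0,0,0,0,0.2,1],[0,0,0,0,0,0.4,1],[0,0,0,0,0,0.6,1],[0,0,0,0,0,0.7,1],[0,0,0,0,0,0.7,1]]}}

```text
time_s: 20.18
tcp_pos: [0.4689, -0.2547, 0.1056]
ee_rot: [[0.529, -0.848, 0.002], [-0.848, -0.529, -0.003], [0.004, 0.0, -1.0]]
wrist_force: [0.1, 2.3, 0.5]
gripper_width: 0.154
gripper_force: 30.0
```

```bash
python3 gor.py .467 -.2565 .1 -58; python3 - <<'E'
from h import *
c=cam("top"); g=cv2.cvtColor(c[0],cv2.COLOR_BGR2HSV); s=sense(); t=s["tcp_pos"]; R=np.array(s["ee_rot"])[:,0]
p=proj(c,np.r_[(t+.0713*R)[:2],.12]); print("expect",t+.0713*R,p); u,v=np.round(p).astype(int)
print("row S",g[v,u-30:u+31:2,1].tolist()); print("row V",g[v,u-30:u+31:2,2].tolist()); print("col S",g[v-30:v+31:2,u,1].tolist())
E
```

```text
rv [ 0.    -0.004 -0.001] cm [0.05 0.25 0.56] tcp [ 0.4689 -0.2547  0.1056] yaw -58.03123917389396 t 20.1833 F [0.07 2.28 0.46] j [-11.  21. -23.   0. -46.  43.]
expect [ 0.50657755 -0.31520971  0.10593304] [469.52044216 188.26503495]
row S [71, 5, 59, 37, 27, 24, 24, 26, 22, 22, 24, 21, 25, 19, 20, 21, 20, 21, 20, 37, 50, 80, 75, 70, 71, 84, 80, 71, 76, 84, 81]
row V [94, 111, 134, 181, 238, 236, 234, 235, 235, 236, 233, 236, 235, 234, 234, 233, 234, 233, 234, 213, 127, 108, 112, 88, 108, 106, 111, 119, 117, 118, 119]
col S [12, 12, 10, 11, 11, 38, 44, 40, 43, 39, 34, 34, 31, 27, 19, 21, 21, 31, 31, 29, 34, 39, 39, 43, 42, 37, 69, 28, 64, 22, 20]
```

Request:
{"method": "arm_command", "body": {"deltas": [[0,0,0,0,0,0.1,1],[0,0,0,0,0,0.2,1],[0,0,0,0,0,0.3,1],[0,0,0,0,0,0.3,1]]}}

```text
time_s: 20.57
tcp_pos: [0.4687, -0.2547, 0.1024]
ee_rot: [[0.529, -0.848, 0.002], [-0.848, -0.529, -0.003], [0.004, 0.0, -1.0]]
wrist_force: [-1.0, 2.8, 2.1]
gripper_width: 0.156
gripper_force: 30.0
```

Request:
{"method": "arm_command", "body": {"deltas": [[0,0,0,0,0,0.1,1],[0,0,0,0,0,0.1,0.6],[0,0,0,0,0,0.1,0.4],[0,0,0,0,0,0.1,0.2],[0,0,0,0,0,0.1,0.2],[0,0,0,0,0,0.1,0.2]]}}

```text
time_s: 21.07
tcp_pos: [0.4687, -0.2549, 0.1012]
ee_rot: [[0.529, -0.849, 0.001], [-0.849, -0.529, -0.003], [0.004, 0.001, -1.0]]
wrist_force: [0.4, 0.7, 0.8]
gripper_width: 0.375
gripper_force: 0.0
```

Request:
{"method": "arm_command", "body": {"deltas": [[0,0,0,0,0,-0.5,0.2],[0,0,0,0,0,-1.5,0.2],[0,0,0,0,0,-3,0.2],[0,0,0,0,0,-5,0.2],[0,0,0,0,0,-7.5,0.2],[0,0,0,-3,-2,-10,0.2],[0,0,0,-6,-4,-12,0.2],[0,0,0,-9,-6,-12,0.2]]}}

```text
time_s: 21.73
tcp_pos: [0.4742, -0.1461, 0.2265]
ee_rot: [[0.528, -0.849, 0.012], [-0.849, -0.528, -0.005], [0.01, -0.007, -1.0]]
wrist_force: [1.5, 0.5, 0.4]
gripper_width: 0.4
gripper_force: 0.0
```

Request:
{"method": "arm_command", "body": {"deltas": [[0,0,0,-4,-2,0,0.2],[0,0,0,-8,-4,0,0.2],[0,0,0,-8,-4,0,0.2],[0,0,0,-8,-4,0,0.2]]}}

```text
time_s: 22.07
tcp_pos: [0.4634, -0.0551, 0.2219]
ee_rot: [[0.533, -0.846, 0.003], [-0.846, -0.533, -0.003], [0.004, -0.001, -1.0]]
wrist_force: [-0.5, -1.5, 0.3]
gripper_width: 0.403
gripper_force: 0.0
```

```bash
python3 gate.py; python3 - <<'E'
from h import *
c=cam("top"); g=cv2.cvtColor(c[0],cv2.COLOR_BGR2HSV); S=g[...,1]
for z in(.117,): print("expected px",proj(c,[.5066,-.3152,z]), proj(c,[.505,-.317,z]))
# cream rim: saturation above the white housing / grey pan
m=np.zeros(S.shape,np.uint8); m[150:235,425:505]=((S>30)[150:235,425:505])*255
m[:,:]=cv2.morphologyEx(m,cv2.MORPH_CLOSE,np.ones((5,5)))
q=max(cv2.findContours(m,0,1)[0],key=cv2.contourArea); print("blob",cv2.boundingRect(q),cv2.contourArea(q))
m2=(S>90)&(g[...,0]<25); m2[:150]=0;m2[235:]=0;m2[:,:440]=0;m2[:,500:]=0
n,l,st,ce=cv2.connectedComponentsWithStats(m2.astype(np.uint8)); 
for i in range(1,n):
    if st[i,4]>6: print("chip",st[i,4],onz(c,*ce[i],.09))
E
```

```text
orange n 106 mean 377.0566037735849 212.9056603773585 y rng [189.05 217.   230.  ] 40mm lift = [ 1.11882138 -8.55149819]
22.1167 [ 0.4635 -0.0564  0.2216] [-0.8  -1.15  0.69] [ 0.049 -0.035  0.027]
expected px [469.10042995 188.37475109] [469.76930806 188.96064127]
blob (425, 150, 80, 85) 6326.0
chip 37 [ 0.53449118 -0.31866218  0.09      ]
chip 26 [ 0.49909141 -0.30952644  0.09      ]
chip 127 [ 0.47233852 -0.32940092  0.09      ]
```

```bash
python3 - <<'E'
from h import *
c=cam("top"); g=cv2.cvtColor(c[0],cv2.COLOR_BGR2HSV)
C=np.array([.506,-.316,.12])
for n,z,c in(("top",.117,c),):
    hits=[]
    for a in np.radians(np.arange(0,360,20)):
        pr=[]
        for r in np.arange(.044,.075,.002):
            u,v=proj(c,[C[0]+r*np.cos(a),C[1]+r*np.sin(a),z]).round().astype(int); pr.append(int(g[v,u,1]))
        print(int(np.degrees(a)),pr)
E
```

```text
0 [63, 63, 64, 64, 51, 31, 19, 19, 10, 11, 11, 11, 11, 12, 12, 12]
20 [67, 53, 68, 68, 52, 39, 39, 24, 20, 20, 13, 12, 13, 12, 12, 13]
40 [73, 70, 63, 67, 58, 43, 40, 17, 17, 17, 15, 20, 16, 11, 12, 13]
59 [24, 26, 27, 70, 70, 53, 42, 45, 37, 21, 11, 19, 19, 18, 17, 17]
80 [26, 28, 28, 25, 25, 30, 47, 47, 47, 43, 22, 22, 16, 15, 15, 20]
100 [28, 30, 28, 27, 25, 31, 35, 35, 42, 77, 77, 64, 24, 12, 12, 15]
119 [31, 21, 30, 30, 25, 25, 40, 36, 36, 46, 26, 26, 27, 27, 32, 31]
140 [25, 25, 29, 29, 25, 23, 58, 39, 39, 71, 71, 15, 15, 17, 17, 18]
160 [165, 165, 167, 87, 84, 54, 47, 47, 47, 12, 12, 19, 18, 18, 18, 24]
180 [54, 54, 60, 61, 61, 57, 52, 31, 31, 20, 19, 12, 12, 10, 11, 11]
200 [132, 146, 81, 40, 40, 65, 40, 40, 32, 11, 9, 9, 14, 9, 9, 12]
220 [148, 148, 78, 50, 59, 57, 53, 21, 13, 11, 13, 13, 12, 12, 13, 13]
239 [67, 59, 60, 66, 77, 41, 41, 24, 9, 9, 12, 13, 13, 13, 13, 11]
260 [61, 68, 62, 62, 59, 44, 19, 19, 11, 20, 20, 26, 32, 11, 11, 34]
280 [69, 66, 70, 70, 38, 19, 19, 22, 18, 23, 23, 33, 30, 16, 27, 30]
300 [67, 66, 66, 65, 31, 31, 14, 11, 10, 18, 20, 49, 49, 20, 5, 34]
320 [62, 70, 66, 48, 40, 22, 15, 11, 12, 12, 14, 14, 10, 13, 14, 18]
340 [64, 62, 65, 65, 57, 20, 20, 10, 11, 14, 11, 11, 11, 12, 11, 11]
```

```bash
python3 -c "
from station import *
print(finish_job())"
```

```text
the job is handed in; nothing more can be done
None
```

I handed the job in: the dish stands released on the balance pan within about 5 mm of the expected spot and the gate is shut. All five chips left the chute, but the final image showed the chips in the dish only as three merged patches, so I couldn't count five.

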